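# Safety bumper check on a bottle feeder

### The job

Check the bowed safety bumper on the front of the bottle sled: with the closed gripper fingers press its left end (the robot's left) straight in to about 10 N, hold that for two seconds, then run along the bumper's face in one unbroken stroke to its right end, keeping the straight-in push between 8.5 and 11.5 N all the way although the sled gives way on its oil damper, and hold it for another second at the right end. Then back off there so that the bumper springs out freely. Never press harder than 13.5 N, finish before the sled runs back to its rear stop, and leave the other things on the bench alone.

Things in the scene. Friction and masses are not known exactly. Their poses are not given: they have to be found in the camera images.
- feeder: Fixed inclined feeder, 170 mm wide: grey base plate (x 60 to 460 mm), two aluminium rails rising 10 degrees in +x, rubber rear stops. Origin on the bench, below the foremost point of the free bumper with the sled at its front stop. x: level, away from the robot, the direction in which the bumper is pressed; y: along the bumper to the robot's left; z up.
- sled (a joint): Sled travel up the rails, m: 0 = front stop (start), rear stop 0.24 (stay below 0.21). Oil damper 500 N per m/s, no other friction. Sled with its six fixed bottles: nominally 1.9 kg, but their fill is unknown, so 0.4 to 2.5 times that. 500*speed = 0.98*push - 1.7*mass(kg): at 10 N it creeps 3 to 17 mm/s; when released it slides slowly back.
- bumper (a joint): How far the bumper is pressed in relative to the sled, along the feeder's x, in m (0 = free, springs out by itself; stop at 0.065). Springs of 250 N/m, no preload: the push along x is 250 N/m times this value, so 10 N is 0.040, and 8.5 to 11.5 N is 0.034 to 0.046. Moving mass 0.15 kg.
- bumper_mid (a point): Middle of the bumper's face, its foremost point, half way up, 80 mm above the bench at the start; moves with sled and bumper; axes as the feeder. Smooth grey plastic band 240 mm long, 36 high, 10 thick, an arc of 260 mm radius bowed to the robot: the face lies 260 - sqrt(260^2 - y^2) mm farther in +x at y. Ends: TCP more than 75 mm from the middle in y.
- bumper_left (a point): Left end of the bumper's face (y = +120 mm in the feeder's frame), half way up; moves with the bumper. Behind the bumper stands a white plate on the sled, 87 mm behind the free face's middle, up to 108 mm above the bench; the bottles, up to 175 mm high, begin 150 mm behind it.
- bumper_right (a point): Right end of the bumper's face (y = -120 mm), half way up; moves with the bumper.
- reagent: Amber bottle, 60 mm diameter, 130 mm high, beside the feeder on its left; origin at the centre of its underside; a bystander, leave it alone.
- beaker: Glass beaker, 70 mm diameter, 90 mm high, beside the feeder on its right; origin at the centre of its underside; a bystander, leave it alone.
- jar: White jar, 70 mm diameter, 85 mm high; origin at the centre of its underside; a bystander, leave it alone.
- mug: White mug, 76 mm diameter, 90 mm high; origin at the centre of its underside; a bystander, leave it alone.
- spatula: Lab spatula lying on the bench; origin at the centre of its underside; a bystander, leave it alone.
- tray: Blue open tray, 200 x 140 x 50 mm; origin at the centre of its underside; a bystander, leave it alone.
- flask: White bottle, 56 mm diameter, 160 mm high; origin at the centre of its underside; a bystander, leave it alone.

How it is judged:
By the outcome, as a careful person would: the job done as asked, in the order asked, and still so for the second after the job is handed in, with the robot touching nothing.
It also fails if it takes over 48 s, if anything falls off the work surface, if the arm or the gripper's body presses on something with over 40 N, if the wrist force passes 120 N, or if a joint passes its speed limit or range.

### The arm

A 6-joint arm with a two-finger parallel gripper is mounted at the origin on the work surface. World frame = base frame: x ahead of the robot, y to its left, z up, the work surface at z = 0. Lengths are in m, angles in degrees, forces in N, time in s.
With the tool pointing down it reaches from about 0.4 to 0.825 m from the base axis. Payload 7 kg.
Tool frame: the origin (TCP) lies between the finger pads, 19 mm behind the fingertips; this is the grasp point; z points along the fingers, y is the line along which they close (so a half turn about z gives the same grasp; the last joint's range is limited). The gripper opens to 88 mm and grips with 3 to 60 N. Pads are 19 mm wide; open, the fingers measure 130 mm over their backs; the gripper's body (78 mm by 193 mm) begins 47 mm behind the grasp point.
Start: joints at [-56.144, 20.546, 0.682, 0, -70.136, -16.507], TCP at [0.201, -0.644, 0.245] pointing down, gripper open.
Joint ranges: [-176.03, 176.03], [-82.01, 121.73], [-58.28, 71.71], [-173.87, 95.51], [-174.79, -0.11], [-173.66, 173.66]. Speed limits (degrees/s): [136.94, 136.94, 172.46, 180, 180, 180].

### API

Orientations are given as [roll, pitch, yaw] about the fixed x, y, z axes, in that order (R = Rz(yaw) Ry(pitch) Rx(roll)).
In Python, from plant import get_state, optics, order gives the robot as it stands. The module is installed in compiled form; this text tells all that it offers.
- The arm moves only by the tool send_rows, never from a script. Its argument "moves" is a list of rows, each an object with "slide": the shift along the tool's x, y, z as a fraction of full scale, a list of three; "turn": the turn about the tool's z as a fraction of full scale; "gripper": the opening, from 0 (shut) to 1 (fully open). A call has exactly 5 rows; each row is the pose to reach, as a shift and turn from the pose commanded when the call began, along the tool's axes at that moment; what a row does not reach only later rows make up. Full scale, the value 1, is 150 mm for a shift and 90 degrees for a turn. A row lasts 1/12 s, in which the tool goes at most 41.7 mm and 7.16 degrees, less where a joint would pass 70% of its speed; a pose out of reach is approached as far as the arm can. A call with a number of a shift or a turn outside -1 to 1 is refused whole. A call with a gripper value outside its range is refused whole. The fingers move at their own pace and stop on an object; "newtons" is the grip in N (left out, the last holds). Time passes only in rows, so rows that repeat a pose let the fingers close, or fill a call up. It gives the time, the measured TCP pose, the force, the opening and the grip force at its end, in the units of the state.
- get_state(): the state, without advancing time (a new reading comes with each control period).
- optics.capture(name): name is "side" or "top" or "wrist"; returns a dict with "img" (480x640x3 uint8, red, green, blue), "intrinsics" (3x3 intrinsics, pixels), "origin" and "attitude" of the camera in the world. Camera axes: x right, y down, z forward; pixel columns grow to the right and rows downward; lengths in m; the calibration is good to about 2 mm. A picture is of the moment at which its call begins. There is no depth.
- order.close_job(): hands the job in; it is judged then, once.
Trained networks look in the newest picture that a camera, given by its name, has taken for a name from the list of things; names that differ only in an ending like _2 or _b are one class to them, and where a whole thing is asked for, a point or a joint stands for the part that bears it (a point fixed in the world has none). Each returns a list of dicts, best first, with "p" (0 to 1); they miss things now and then, are a little off and sometimes report something else, mostly with a low value. They report only what shows in the picture. A call takes as long as a camera call.
- optics.look_for(camera, name): "location" ([x, y, z] in m, in world coordinates, good to about 4 mm: the middle of the surface that is visible of it).
The state is a dict: "time_s": time; "joints": joint angles; "qd": joint speeds; "joint_torque": joint torques, N m; "tcp_pos": TCP position; "eef_rot": TCP orientation; "contact_force": force on the tool from outside, world axes, zero at the start; "moment": the same for the moment, N m; "gripper_width": finger opening in m; "gripper_force": force on a finger pad.
Only numpy, scipy, OpenCV 4.12 (cv2) and the standard library are available. Lean on these libraries where they do the work, as an engineer would, in place of code of your own. Each camera call takes 0.05 s, during which the arm holds its last target. There are 200 camera calls.

## Working session

There is one attempt and no reset: what is moved stays moved. The work goes in short steps, Python scripts to look and compute and a tool call to move; the robot and the scene stay as the last step left them, time stands still between calls to the robot, and variables do not carry over. Pictures are saved under pics/ and viewed, at most 10 in all, crops included, and the job is handed in when it is done.

Besides the shell and the picture viewer there is one more tool, called after "Emit:" by a JSON object that holds its "fn" and its "kwargs", one argument or row to a line. send_rows: Moves the arm, as the interface text tells. Shift numbers are shares of 150 mm and turn numbers shares of 90 degrees, none past 1 either way. Its arguments: {"type":"object","properties":{"moves":{"type":"array"},"newtons":{"type":"number"}},"required":["moves"]}

```bash
mkdir -p pics
python3 - <<'E'
from plant import get_state, optics, order
import cv2
s=get_state(); print({k:s[k] for k in('time_s','tcp_pos','eef_rot','contact_force','gripper_width')})
for c in('top','side'):
    d=optics.capture(c); cv2.imwrite(f'pics/{c}1.png',d['img'][:,:,::-1]); print(c,d['origin'],d['attitude'],d['intrinsics'])
    for n in('bumper_mid','bumper_left','bumper_right','feeder','reagent','beaker','jar','mug','spatula','tray','flask'):
        print(n,[( [round(float(v),3) for v in r['location']],round(r['p'],2)) for r in optics.look_for(c,n)[:2]])
print(get_state()['time_s'])
E
```

```text
{'time_s': 0.0, 'tcp_pos': array([ 0.20111944, -0.64384442,  0.24440274]), 'eef_rot': array([ 1.79903557e+02, -8.14020597e-03, -1.62658596e+02]), 'contact_force': array([ 0.47888419,  0.30748898, -0.06399624]), 'gripper_width': 0.08762616028424279}
top [ 0.22920736 -0.00477833  1.69486091] [-169.45850335    0.53022177  -90.44386951] [[548.90775054   0.         319.45831199]
 [  0.         548.90775054 234.25943162]
 [  0.           0.           1.        ]]
bumper_mid [([0.463, -0.069, 0.096], 0.77)]
bumper_left [([0.47, -0.066, 0.094], 0.79)]
bumper_right [([0.662, -0.013, 0.078], 0.69), ([0.462, -0.061, 0.101], 0.65)]
feeder [([0.663, -0.014, 0.076], 0.75)]
reagent [([0.601, 0.157, 0.092], 0.65), ([0.367, -0.371, -0.0], 0.41)]
beaker [([0.647, -0.213, 0.054], 0.75), ([0.588, -0.523, 0.006], 0.73)]
jar [([0.475, 0.461, 0.083], 0.98)]
mug [([0.351, 0.407, 0.037], 0.92)]
spatula [([0.367, -0.37, 0.001], 0.81)]
tray [([0.584, -0.522, 0.003], 0.63)]
flask [([0.58, 0.467, 0.102], 0.89)]
side [0.09532738 0.94863762 1.04055864] [-131.50671895    0.92364577 -156.67516852] [[500.13519671   0.         311.93093275]
 [  0.         500.13519671 241.81437033]
 [  0.           0.           1.        ]]
bumper_mid [([0.461, -0.029, 0.088], 0.65)]
bumper_left [([0.463, -0.023, 0.085], 0.86)]
bumper_right [([0.462, -0.022, 0.086], 0.69)]
feeder [([0.655, 0.023, 0.07], 0.91), ([0.37, -0.37, 0.003], 0.62)]
reagent [([0.603, 0.173, 0.077], 0.9)]
beaker [([0.638, -0.197, 0.067], 0.81)]
jar [([0.47, 0.492, 0.074], 0.66)]
mug [([0.348, 0.396, 0.052], 0.8), ([0.58, -0.537, 0.023], 0.66)]
spatula [([0.372, -0.37, 0.003], 0.76)]
tray [([0.583, -0.532, 0.024], 0.81), ([0.459, -0.023, 0.085], 0.68)]
flask [([0.581, 0.492, 0.096], 0.9)]
1.2
```

View pics.

View pics/top1.png

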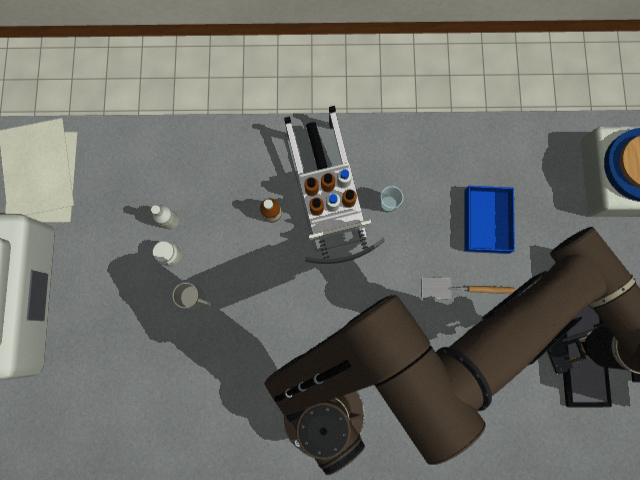

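View pics/side1.png

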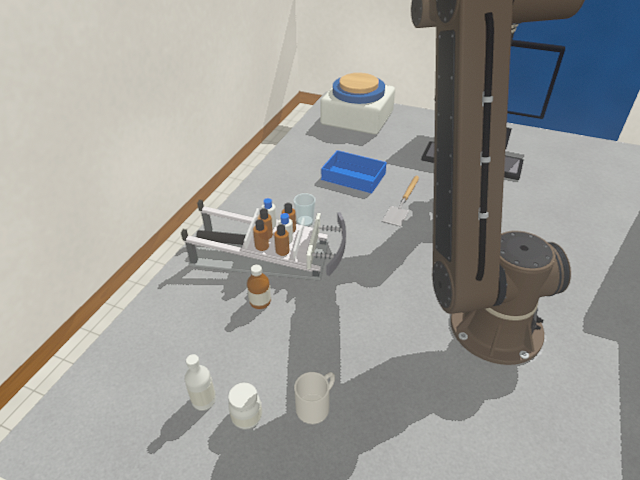

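Run:
```python
import cv2
a=cv2.imread('pics/top1.png')[150:280,270:410]; cv2.imwrite('pics/topc.png',cv2.resize(a,None,fx=5,fy=5)[:,:800] if 0 else cv2.resize(a[85:130,20:130],None,fx=7,fy=7,interpolation=cv2.INTER_CUBIC))
b=cv2.imread('pics/side1.png')[200:285,230:360]; cv2.imwrite('pics/sidec.png',cv2.resize(b,None,fx=6,fy=6,interpolation=cv2.INTER_CUBIC))
```

```text
(no output)
```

View pics/topc.png

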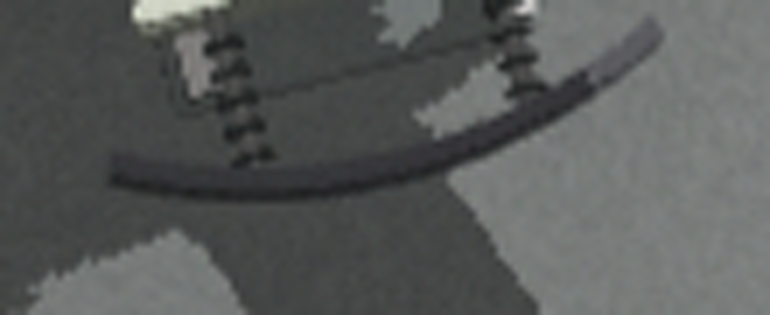

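View pics/sidec.png

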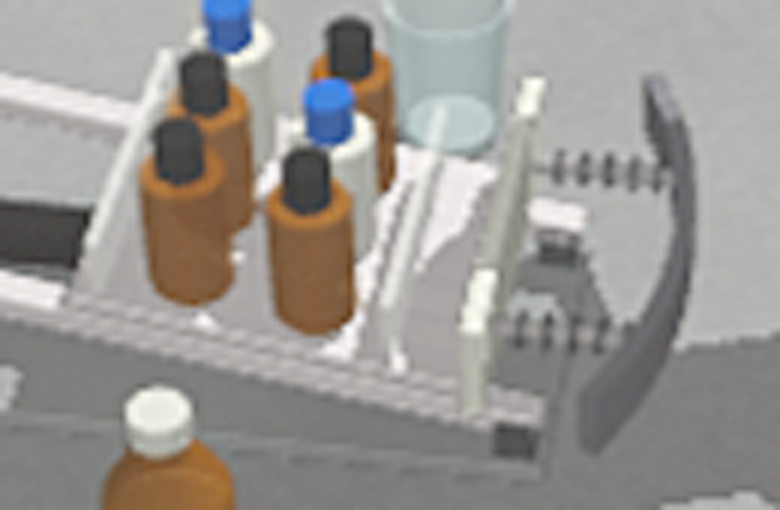

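```bash
cat > fit.py <<'E'
import numpy as np,cv2
from scipy.optimize import least_squares
from scipy.spatial.transform import Rotation as R
K=np.array([[548.90775054,0,319.45831199],[0,548.90775054,234.25943162],[0,0,1]])
Ks=np.array([[500.13519671,0,311.93093275],[0,500.13519671,241.81437033],[0,0,1]])
cams={'top':(K,np.array([.22920736,-.00477833,1.69486091]),[-169.45850335,.53022177,-90.44386951]),
's':(Ks,np.array([.09532738,.94863762,1.04055864]),[-131.50671895,.92364577,-156.67516852])}
def proj(c,P):
    k,o,a=cams[c]; q=(P-o)@R.from_euler('xyz',a,degrees=True).as_matrix(); q=q@k.T; return q[:,:2]/q[:,2:]
def back(c,uv,z):
    k,o,a=cams[c]; d=np.c_[uv,np.ones(len(uv))]@np.linalg.inv(k).T@R.from_euler('xyz',a,degrees=True).as_matrix().T
    return o+d*((z-o[2])/d[:,2])[:,None]
low=np.array([(112,187),(180,197),(240,203),(310,202),(380,192),(440,177),(500,153),(560,121)])
upp=np.array([(118,152),(180,163),(320,168),(380,160),(440,140),(500,112),(585,73),(650,15)])
f=lambda p:(p+.5)/7-.5+[290,235]
PL=back('top',f(low),.062);PU=back('top',f(upp),.098)
ends=np.r_[back('top',f(np.array([(110,170)])),.09),back('top',f(np.array([(660,27)])),.096)]
def loc(p,P): c,s=np.cos(p[2]),np.sin(p[2]); d=P[:,:2]-p[:2]; return np.c_[d@[c,s],d@[-s,c]]
def res(p):
    r=lambda P,rad:np.hypot(*(loc(p,P)-[.26,0]).T)-rad
    e=loc(p,ends)[:,1]
    return np.r_[r(PL,.26),r(PU,.25),(e-[.12,-.12])]*1e3
if __name__=='__main__':
    s=least_squares(res,[.46,-.06,.26],loss='soft_l1'); p=s.x
    print(p[:2],np.degrees(p[2])); print(np.round(res(p),1))
    c,sn=np.cos(p[2]),np.sin(p[2]);W=lambda L:np.c_[p[0]+L[:,0]*c-L[:,1]*sn,p[1]+L[:,0]*sn+L[:,1]*c,L[:,2]]
    y=np.linspace(-.12,.12,25);x=.26-np.sqrt(.26**2-y**2)
    b=cv2.imread('pics/side1.png');b=cv2.resize(b[200:285,230:360],None,fx=6,fy=6,interpolation=cv2.INTER_CUBIC)
    for z in(.062,.098):
        for u in proj('s',W(np.c_[x,y,y*0+z])): cv2.circle(b,tuple(int(v) for v in (u+.5-[230,200])*6-.5),2,(0,0,255) if z<.08 else (0,255,0),-1)
    cv2.imwrite('pics/ov.png',b)
    for n,q in dict(reagent=(.602,.165),beaker=(.642,-.205),bl=(.463,-.025)).items(): print(n,loc(p,np.array([q])))
E
python3 fit.py
```

```text
[ 0.45047507 -0.07411241] 13.475798555437368
[ 0.1 -0.9 -0.3  0.3  0.4  0.7  0.1 -0.5 -0.4 -0.5  1.   1.7  0.  -1.9
  1.  -1.6 -0.1  0.1]
reagent [[0.20307468 0.19721872]]
beaker [[ 0.15575061 -0.17191599]]
bl [[0.02362499 0.04484153]]
```

View pics/ov.png

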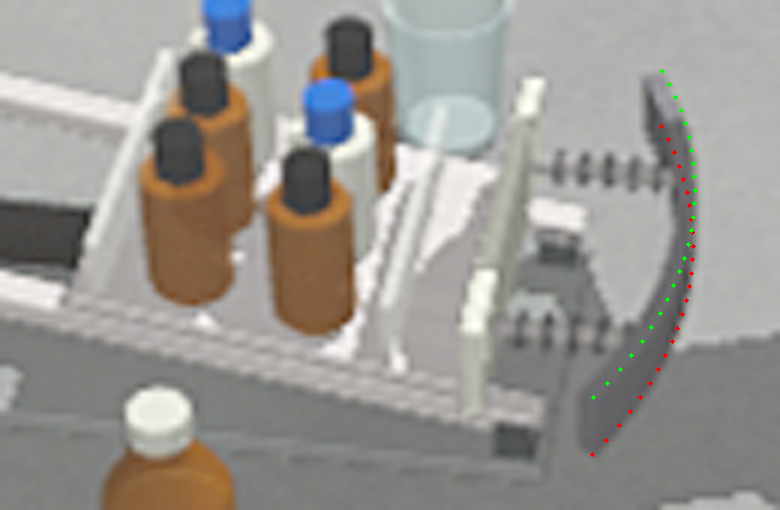

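Emit:
{"fn": "send_rows", "kwargs": {
  "moves": [
    {"slide": [-0.19, 0.15, 0], "turn": 0.01, "gripper": 0},
    {"slide": [-0.38, 0.3, 0], "turn": 0.02, "gripper": 0},
    {"slide": [-0.57, 0.45, 0], "turn": 0.03, "gripper": 0},
    {"slide": [-0.76, 0.6, 0], "turn": 0.043, "gripper": 0},
    {"slide": [-0.95, 0.75, 0], "turn": 0.043, "gripper": 0}
  ],
  "newtons": 30
}}

```text
time_s: 1.62
tcp_pos: [0.3043, -0.493, 0.2454]
eef_rot: [-180.0, 0.0, -166.6]
contact_force: [1.0, 0.6, 0.4]
gripper_width: 0.0599
gripper_force: 0.0
```

Emit:
{"fn": "send_rows", "kwargs": {
  "moves": [
    {"slide": [-0.18, 0.2, 0], "turn": 0, "gripper": 0},
    {"slide": [-0.36, 0.4, 0], "turn": 0, "gripper": 0},
    {"slide": [-0.54, 0.6, 0], "turn": 0, "gripper": 0},
    {"slide": [-0.72, 0.8, 0], "turn": 0, "gripper": 0},
    {"slide": [-0.9, 1, 0], "turn": 0, "gripper": 0}
  ]
}}

```text
time_s: 2.03
tcp_pos: [0.4006, -0.3153, 0.2457]
eef_rot: [-180.0, 0.0, -166.5]
contact_force: [1.0, 1.2, -0.2]
gripper_width: 0.0263
gripper_force: 0.0
```

Emit:
{"fn": "send_rows", "kwargs": {
  "moves": [
    {"slide": [-0.08, 0.2, 0], "turn": 0, "gripper": 0},
    {"slide": [-0.16, 0.4, 0], "turn": 0, "gripper": 0},
    {"slide": [-0.24, 0.6, 0], "turn": 0, "gripper": 0},
    {"slide": [-0.32, 0.8, 0], "turn": 0, "gripper": 0},
    {"slide": [-0.4, 1, 0], "turn": 0, "gripper": 0}
  ]
}}

```text
time_s: 2.45
tcp_pos: [0.4234, -0.1557, 0.2457]
eef_rot: [-180.0, 0.0, -166.5]
contact_force: [0.5, -0.2, 0.1]
gripper_width: 0.0008
gripper_force: 0.0
```

Emit:
{"fn": "send_rows", "kwargs": {
  "moves": [
    {"slide": [-0.02, 0.2, 0.1], "turn": 0, "gripper": 0},
    {"slide": [-0.05, 0.4, 0.2], "turn": 0, "gripper": 0},
    {"slide": [-0.08, 0.6, 0.3], "turn": 0, "gripper": 0},
    {"slide": [-0.1, 0.8, 0.35], "turn": 0, "gripper": 0},
    {"slide": [-0.13, 1, 0.4], "turn": 0, "gripper": 0}
  ]
}}

```text
time_s: 2.87
tcp_pos: [0.4066, -0.0056, 0.185]
eef_rot: [180.0, 0.0, -166.5]
contact_force: [1.1, -0.2, 0.3]
gripper_width: 0.0003
gripper_force: 0.0
```

Emit:
{"fn": "send_rows", "kwargs": {
  "moves": [
    {"slide": [0, 0.03, 0.2], "turn": 0, "gripper": 0},
    {"slide": [0, 0.06, 0.4], "turn": 0, "gripper": 0},
    {"slide": [0, 0.08, 0.55], "turn": 0, "gripper": 0},
    {"slide": [0, 0.08, 0.61], "turn": 0, "gripper": 0},
    {"slide": [0, 0.08, 0.61], "turn": 0, "gripper": 0}
  ]
}}

```text
time_s: 3.28
tcp_pos: [0.4032, 0.0045, 0.092]
eef_rot: [-180.0, -0.2, -166.5]
contact_force: [-0.5, 0.2, -0.2]
gripper_width: 0.0003
gripper_force: 0.0
```

Run:
```python
from plant import get_state, optics, order
import cv2,numpy as np
ex=np.array([.9724,.2334,0])
for c in('side','top','side','side','side','side','side','side'):
    d=optics.capture(c); s=get_state(); print(s['contact_force'].round(2), round(float(-s['contact_force']@ex),2))
    if c=='side': im=d['img']
    else: t=d['img']
print(s['time_s'],s['tcp_pos'],s['eef_rot'])
a=cv2.resize(im[180:300,270:400],None,fx=3,fy=4)[:,:,::-1];b=cv2.resize(t[200:320,280:410],None,fx=3,fy=4)[:,:,::-1]
cv2.imwrite('pics/chk.png',np.hstack([a,b]))
```

```text
[ 0.57 -0.58  1.01] -0.42
[-0.33 -0.22  0.62] 0.37
[-0.2   0.78  1.22] 0.01
[ 0.19  0.58 -0.36] -0.32
[ 0.41 -0.13  0.28] -0.37
[ 0.83 -0.23  0.09] -0.76
[ 0.89 -0.45  0.4 ] -0.76
[ 0.8  -0.39 -0.12] -0.69
3.6833 [0.4050789  0.00495194 0.09458845] [ 1.79975734e+02  9.50630266e-02 -1.66540640e+02]
```

View pics/chk.png

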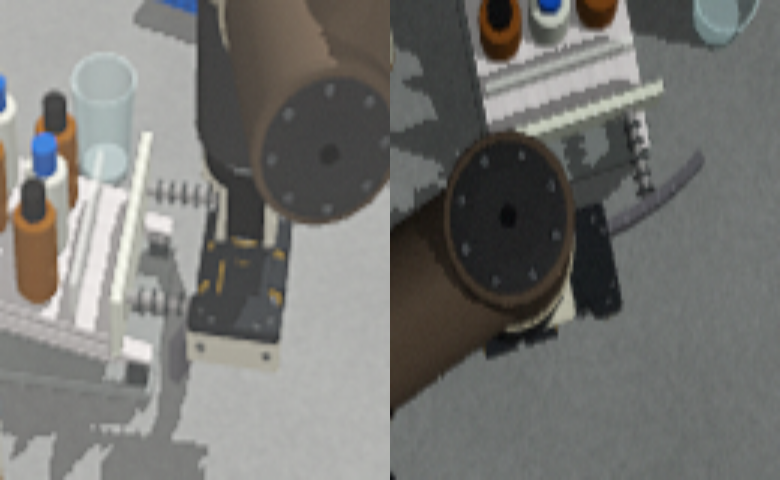

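Emit:
{"fn": "send_rows", "kwargs": {
  "moves": [
    {"slide": [-0.06, 0, 0], "turn": 0, "gripper": 0},
    {"slide": [-0.12, 0, 0], "turn": 0, "gripper": 0},
    {"slide": [-0.18, 0, 0], "turn": 0, "gripper": 0},
    {"slide": [-0.24, 0, 0], "turn": 0, "gripper": 0},
    {"slide": [-0.24, 0, 0], "turn": 0, "gripper": 0}
  ]
}}

```text
time_s: 4.1
tcp_pos: [0.4412, 0.0136, 0.0937]
eef_rot: [-180.0, -0.0, -166.5]
contact_force: [-2.9, 1.0, 3.2]
gripper_width: 0.0005
gripper_force: 1.7
```

```bash
cat > rd.py <<'E'
from plant import get_state, optics
import numpy as np,sys
ex=np.array([.9724,.2334,0]);ey=np.array([-.2334,.9724,0])
def rd():
    s=get_state();f=s['contact_force'];p=s['tcp_pos']-[.4505,-.0741,0]
    print(round(s['time_s'],3),'F %.2f Fy %.2f Fz %.2f'%(-f@ex,f@ey,f[2]),'x %.1f y %.1f z %.1f'%(p@ex*1e3,p@ey*1e3,p[2]*1e3))
if __name__=='__main__':
    rd()
    for i in range(int(sys.argv[1])): optics.capture('top'); rd()
E
python3 rd.py 5
```

```text
4.1 F 2.64 Fy 1.64 Fz 3.16 x 11.4 y 87.5 z 93.7
4.15 F 2.93 Fy 1.95 Fz 3.08 x 10.2 y 87.4 z 93.4
4.2 F 2.04 Fy 1.66 Fz 1.50 x 9.6 y 87.4 z 93.4
4.25 F 2.44 Fy 1.90 Fz 1.18 x 9.3 y 87.4 z 93.5
4.3 F 3.45 Fy 1.44 Fz 0.88 x 9.1 y 87.4 z 93.5
4.35 F 2.25 Fy 1.49 Fz -0.37 x 9.1 y 87.4 z 93.6
```

Emit:
{"fn": "send_rows", "kwargs": {
  "moves": [
    {"slide": [-0.05, 0, 0], "turn": 0, "gripper": 0},
    {"slide": [-0.1, 0, 0], "turn": 0, "gripper": 0},
    {"slide": [-0.15, 0, 0], "turn": 0, "gripper": 0},
    {"slide": [-0.18, 0, 0], "turn": 0, "gripper": 0},
    {"slide": [-0.2, 0, 0], "turn": 0, "gripper": 0}
  ]
}}

```text
time_s: 4.77
tcp_pos: [0.4668, 0.0198, 0.0933]
eef_rot: [180.0, -0.2, -166.6]
contact_force: [-10.9, 3.5, 8.0]
gripper_width: 0.0002
gripper_force: 5.6
```

```bash
python3 rd.py 4
```

```text
4.767 F 9.81 Fy 5.93 Fz 8.01 x 37.8 y 87.5 z 93.3
4.817 F 9.00 Fy 4.00 Fz 6.27 x 38.1 y 87.5 z 93.4
4.867 F 10.16 Fy 5.57 Fz 8.21 x 37.7 y 87.5 z 93.4
4.917 F 9.91 Fy 4.56 Fz 7.03 x 37.5 y 87.5 z 93.4
4.967 F 9.54 Fy 5.35 Fz 6.38 x 37.4 y 87.5 z 93.4
```

Emit:
{"fn": "send_rows", "kwargs": {
  "moves": [
    {"slide": [-0.005, 0, 0], "turn": 0, "gripper": 0},
    {"slide": [-0.01, 0, 0], "turn": 0, "gripper": 0},
    {"slide": [-0.015, 0, 0], "turn": 0, "gripper": 0},
    {"slide": [-0.02, 0, -0.005], "turn": 0, "gripper": 0},
    {"slide": [-0.02, 0, -0.005], "turn": 0, "gripper": 0}
  ]
}}

```text
time_s: 5.38
tcp_pos: [0.4685, 0.0202, 0.0937]
eef_rot: [180.0, -0.3, -166.6]
contact_force: [-11.4, 3.4, 4.5]
gripper_width: 0.0005
gripper_force: 5.5
```

```bash
python3 rd.py 3
```

```text
5.383 F 10.26 Fy 5.97 Fz 4.49 x 39.5 y 87.5 z 93.7
5.433 F 9.91 Fy 5.43 Fz 4.70 x 39.6 y 87.5 z 93.7
5.483 F 9.98 Fy 4.59 Fz 4.68 x 39.6 y 87.5 z 93.8
5.533 F 10.17 Fy 4.90 Fz 5.00 x 39.6 y 87.5 z 93.8
```

Emit:
{"fn": "send_rows", "kwargs": {
  "moves": [
    {"slide": [-0.002, 0, 0], "turn": 0, "gripper": 0},
    {"slide": [-0.004, 0, 0], "turn": 0, "gripper": 0},
    {"slide": [-0.006, 0, 0], "turn": 0, "gripper": 0},
    {"slide": [-0.008, 0, -0.005], "turn": 0, "gripper": 0},
    {"slide": [-0.01, 0, -0.005], "turn": 0, "gripper": 0}
  ]
}}

```text
time_s: 5.95
tcp_pos: [0.4695, 0.0204, 0.0941]
eef_rot: [180.0, -0.4, -166.6]
contact_force: [-11.1, 2.2, 2.4]
gripper_width: 0.0004
gripper_force: 5.4
```

Emit:
{"fn": "send_rows", "kwargs": {
  "moves": [
    {"slide": [-0.002, 0, 0], "turn": 0, "gripper": 0},
    {"slide": [-0.004, 0, 0], "turn": 0, "gripper": 0},
    {"slide": [-0.006, 0, 0], "turn": 0, "gripper": 0},
    {"slide": [-0.008, 0, 0], "turn": 0, "gripper": 0},
    {"slide": [-0.01, 0, 0], "turn": 0, "gripper": 0}
  ]
}}

```text
time_s: 6.37
tcp_pos: [0.4713, 0.0209, 0.0943]
eef_rot: [180.0, -0.3, -166.6]
contact_force: [-10.4, 2.6, 3.2]
gripper_width: 0.0003
gripper_force: 5.5
```

```bash
python3 rd.py 3
```

```text
6.367 F 9.51 Fy 4.96 Fz 3.16 x 42.4 y 87.5 z 94.3
6.417 F 9.03 Fy 5.03 Fz 3.08 x 42.5 y 87.5 z 94.4
6.467 F 9.81 Fy 4.94 Fz 3.49 x 42.5 y 87.5 z 94.4
6.517 F 9.06 Fy 4.46 Fz 3.06 x 42.5 y 87.5 z 94.4
```

Emit:
{"fn": "send_rows", "kwargs": {
  "moves": [
    {"slide": [-0.006, 0, 0], "turn": 0, "gripper": 0},
    {"slide": [-0.012, 0, 0], "turn": 0, "gripper": 0},
    {"slide": [-0.018, 0, 0], "turn": 0, "gripper": 0},
    {"slide": [-0.024, 0, -0.005], "turn": 0, "gripper": 0},
    {"slide": [-0.028, 0, -0.005], "turn": 0, "gripper": 0}
  ]
}}

```text
time_s: 6.93
tcp_pos: [0.4749, 0.0217, 0.0948]
eef_rot: [180.0, -0.4, -166.6]
contact_force: [-12.0, 2.8, 1.5]
gripper_width: 0.0004
gripper_force: 5.7
```

```bash
python3 rd.py 2
cat > mf.py <<'E'
import numpy as np
from scipy.optimize import least_squares
D=[l.split() for l in open('log.txt')]; D=np.array([[float(v) for v in l] for l in D]) # t x F
def sim(m,c,t,x,s=0):
    S=[];T=t[0]
    for tt in t:
        while T<tt-1e-9:
            h=min(.01,tt-T);d=np.interp(T,D[:,0],D[:,1])-c-s*.985;s=max(0,s+h*(.98*.25*d-1.7*m)/.5);T+=h
        S.append(s)
    return np.array(S)
def fit():
    r=lambda p:np.r_[(250e-3*(D[:,1]-p[1]-.985*sim(*p,D[:,0],D[:,1]))-D[:,2])/.6,(p[1]+1.2)/1.5]
    return least_squares(r,[4,-1.2],bounds=([.7,-5],[4.8,3]))
if __name__=='__main__':
    p=fit().x;s=sim(*p,D[:,0],D[:,1]);d=D[-1,1]-p[1]-.985*s[-1]
    print('m,c',p.round(2),'s',s[-1].round(1),'F',round(.25*d,2),'v',round((.245*d-1.7*p[0])/.5,1)); print((.25*(D[:,1]-p[1]-.985*s)-D[:,2]).round(1))
E
cat > log.txt <<'E'
4.1 11.4 2.6
4.2 9.6 2.5
4.35 9.1 2.6
4.45 13 3.5
4.767 37.8 9.6
4.87 37.7 9.7
4.967 37.4 9.7
5.383 39.5 10.2
5.45 39.6 10
5.533 39.6 10.1
5.95 40.6 10.3
6.367 42.4 9.4
6.44 42.5 9.4
6.517 42.5 9.4
E
python3 mf.py
```

```text
6.933 F 10.97 Fy 5.52 Fz 1.54 x 46.1 y 87.5 z 94.8
6.983 F 10.08 Fy 5.20 Fz 1.83 x 46.3 y 87.5 z 94.8
7.033 F 10.05 Fy 4.99 Fz 1.71 x 46.3 y 87.5 z 94.8
m,c [ 4.79 -1.18] s 4.8 F 9.74 v 2.8
[ 0.5  0.2 -0.   0.   0.1 -0.1 -0.2 -0.4 -0.3 -0.4 -0.6  0.4  0.4  0.3]
```

Emit:
{"fn": "send_rows", "kwargs": {
  "moves": [
    {"slide": [-0.001, 0, 0], "turn": 0, "gripper": 0},
    {"slide": [-0.002, 0, 0], "turn": 0, "gripper": 0},
    {"slide": [-0.003, 0, 0], "turn": 0, "gripper": 0},
    {"slide": [-0.004, 0, 0], "turn": 0, "gripper": 0},
    {"slide": [-0.006, 0, 0], "turn": 0, "gripper": 0}
  ]
}}

```text
time_s: 7.45
tcp_pos: [0.4761, 0.0221, 0.0951]
eef_rot: [180.0, -0.3, -166.6]
contact_force: [-11.0, 2.7, 2.9]
gripper_width: 0.0003
gripper_force: 5.6
```

Emit:
{"fn": "send_rows", "kwargs": {
  "moves": [
    {"slide": [0.001, -0.01, 0], "turn": 0, "gripper": 0},
    {"slide": [0.003, -0.025, 0], "turn": 0, "gripper": 0},
    {"slide": [0.006, -0.042, 0], "turn": 0, "gripper": 0},
    {"slide": [0.009, -0.06, -0.001], "turn": 0, "gripper": 0},
    {"slide": [0.012, -0.08, -0.002], "turn": 0, "gripper": 0}
  ]
}}

```text
time_s: 7.87
tcp_pos: [0.477, 0.011, 0.095]
eef_rot: [179.9, -0.3, -166.6]
contact_force: [-12.8, 10.0, 0.7]
gripper_width: 0.0008
gripper_force: 6.2
```

Emit:
{"fn": "send_rows", "kwargs": {
  "moves": [
    {"slide": [0.002, -0.016, 0], "turn": 0, "gripper": 0},
    {"slide": [0.004, -0.032, 0], "turn": 0, "gripper": 0},
    {"slide": [0.006, -0.048, 0], "turn": 0, "gripper": 0},
    {"slide": [0.007, -0.064, -0.001], "turn": 0, "gripper": 0},
    {"slide": [0.008, -0.08, -0.002], "turn": 0, "gripper": 0}
  ]
}}

```text
time_s: 8.28
tcp_pos: [0.4784, -0.0012, 0.0952]
eef_rot: [179.9, -0.4, -166.6]
contact_force: [-11.5, 7.8, -0.4]
gripper_width: 0.0006
gripper_force: 5.6
```

Emit:
{"fn": "send_rows", "kwargs": {
  "moves": [
    {"slide": [0.001, -0.016, 0], "turn": 0, "gripper": 0},
    {"slide": [0.001, -0.032, 0], "turn": 0, "gripper": 0},
    {"slide": [0.001, -0.048, 0], "turn": 0, "gripper": 0},
    {"slide": [0.001, -0.064, -0.001], "turn": 0, "gripper": 0},
    {"slide": [0, -0.08, -0.002], "turn": 0, "gripper": 0}
  ]
}}

```text
time_s: 8.7
tcp_pos: [0.481, -0.0129, 0.0954]
eef_rot: [179.9, -0.4, -166.6]
contact_force: [-11.4, 9.0, 0.2]
gripper_width: 0.0002
gripper_force: 5.7
```

Emit:
{"fn": "send_rows", "kwargs": {
  "moves": [
    {"slide": [-0.003, -0.016, 0], "turn": 0, "gripper": 0},
    {"slide": [-0.006, -0.032, 0], "turn": 0, "gripper": 0},
    {"slide": [-0.009, -0.048, 0], "turn": 0, "gripper": 0},
    {"slide": [-0.012, -0.064, -0.001], "turn": 0, "gripper": 0},
    {"slide": [-0.014, -0.08, -0.002], "turn": 0, "gripper": 0}
  ]
}}

```text
time_s: 9.12
tcp_pos: [0.4856, -0.0242, 0.0956]
eef_rot: [179.9, -0.4, -166.6]
contact_force: [-12.4, 7.4, 0.3]
gripper_width: 0.0006
gripper_force: 5.4
```

Emit:
{"fn": "send_rows", "kwargs": {
  "moves": [
    {"slide": [-0.001, -0.016, 0], "turn": 0, "gripper": 0},
    {"slide": [-0.002, -0.032, 0], "turn": 0, "gripper": 0},
    {"slide": [-0.003, -0.048, 0], "turn": 0, "gripper": 0},
    {"slide": [-0.005, -0.064, -0.001], "turn": 0, "gripper": 0},
    {"slide": [-0.007, -0.08, -0.002], "turn": 0, "gripper": 0}
  ]
}}

```text
time_s: 9.53
tcp_pos: [0.4893, -0.0358, 0.0959]
eef_rot: [179.9, -0.4, -166.6]
contact_force: [-11.6, 4.6, -0.1]
gripper_width: 0.0004
gripper_force: 5.0
```

Emit:
{"fn": "send_rows", "kwargs": {
  "moves": [
    {"slide": [-0.001, -0.016, 0], "turn": 0, "gripper": 0},
    {"slide": [-0.003, -0.032, 0], "turn": 0, "gripper": 0},
    {"slide": [-0.005, -0.048, 0], "turn": 0, "gripper": 0},
    {"slide": [-0.007, -0.064, -0.001], "turn": 0, "gripper": 0},
    {"slide": [-0.009, -0.08, -0.002], "turn": 0, "gripper": 0}
  ]
}}

```text
time_s: 9.95
tcp_pos: [0.4933, -0.047, 0.0962]
eef_rot: [179.9, -0.4, -166.6]
contact_force: [-11.9, 6.0, -0.2]
gripper_width: 0.0006
gripper_force: 5.0
```

Emit:
{"fn": "send_rows", "kwargs": {
  "moves": [
    {"slide": [-0.002, -0.016, 0], "turn": 0, "gripper": 0},
    {"slide": [-0.004, -0.032, 0], "turn": 0, "gripper": 0},
    {"slide": [-0.006, -0.048, 0], "turn": 0, "gripper": 0},
    {"slide": [-0.008, -0.064, -0.001], "turn": 0, "gripper": 0},
    {"slide": [-0.01, -0.08, -0.002], "turn": 0, "gripper": 0}
  ]
}}

```text
time_s: 10.37
tcp_pos: [0.4975, -0.0584, 0.0964]
eef_rot: [179.9, -0.5, -166.6]
contact_force: [-11.6, 4.5, -0.7]
gripper_width: 0.0005
gripper_force: 4.8
```

Emit:
{"fn": "send_rows", "kwargs": {
  "moves": [
    {"slide": [-0.001, -0.016, 0], "turn": 0, "gripper": 0},
    {"slide": [-0.003, -0.032, 0], "turn": 0, "gripper": 0},
    {"slide": [-0.005, -0.048, 0], "turn": 0, "gripper": 0},
    {"slide": [-0.007, -0.064, -0.001], "turn": 0, "gripper": 0},
    {"slide": [-0.008, -0.08, -0.002], "turn": 0, "gripper": 0}
  ]
}}

```text
time_s: 10.78
tcp_pos: [0.5015, -0.0696, 0.0967]
eef_rot: [179.9, -0.5, -166.6]
contact_force: [-11.5, 5.3, 0.6]
gripper_width: 0.0007
gripper_force: 4.9
```

Emit:
{"fn": "send_rows", "kwargs": {
  "moves": [
    {"slide": [-0.002, -0.016, 0], "turn": 0, "gripper": 0},
    {"slide": [-0.004, -0.032, 0], "turn": 0, "gripper": 0},
    {"slide": [-0.006, -0.048, 0], "turn": 0, "gripper": 0},
    {"slide": [-0.008, -0.064, -0.001], "turn": 0, "gripper": 0},
    {"slide": [-0.01, -0.08, -0.002], "turn": 0, "gripper": 0}
  ]
}}

```text
time_s: 11.2
tcp_pos: [0.5057, -0.081, 0.097]
eef_rot: [179.9, -0.5, -166.6]
contact_force: [-11.0, 4.2, -0.8]
gripper_width: 0.0002
gripper_force: 4.6
```

Emit:
{"fn": "send_rows", "kwargs": {
  "moves": [
    {"slide": [-0.003, -0.016, 0], "turn": 0, "gripper": 0},
    {"slide": [-0.006, -0.032, 0], "turn": 0, "gripper": 0},
    {"slide": [-0.009, -0.048, 0], "turn": 0, "gripper": 0},
    {"slide": [-0.012, -0.064, -0.001], "turn": 0, "gripper": 0},
    {"slide": [-0.015, -0.08, -0.002], "turn": 0, "gripper": 0}
  ]
}}

```text
time_s: 11.62
tcp_pos: [0.5107, -0.0921, 0.0973]
eef_rot: [179.9, -0.5, -166.6]
contact_force: [-11.6, 4.4, 0.0]
gripper_width: 0.0006
gripper_force: 4.7
```

Emit:
{"fn": "send_rows", "kwargs": {
  "moves": [
    {"slide": [-0.003, -0.016, 0], "turn": 0, "gripper": 0},
    {"slide": [-0.006, -0.032, 0], "turn": 0, "gripper": 0},
    {"slide": [-0.009, -0.048, 0], "turn": 0, "gripper": 0},
    {"slide": [-0.012, -0.064, -0.001], "turn": 0, "gripper": 0},
    {"slide": [-0.015, -0.08, -0.002], "turn": 0, "gripper": 0}
  ]
}}

```text
time_s: 12.03
tcp_pos: [0.5157, -0.1032, 0.0976]
eef_rot: [179.9, -0.5, -166.6]
contact_force: [-9.9, 4.2, -0.1]
gripper_width: 0.0003
gripper_force: 4.3
```

Emit:
{"fn": "send_rows", "kwargs": {
  "moves": [
    {"slide": [-0.008, -0.016, 0], "turn": 0, "gripper": 0},
    {"slide": [-0.015, -0.032, 0], "turn": 0, "gripper": 0},
    {"slide": [-0.021, -0.048, 0], "turn": 0, "gripper": 0},
    {"slide": [-0.026, -0.064, -0.001], "turn": 0, "gripper": 0},
    {"slide": [-0.031, -0.08, -0.002], "turn": 0, "gripper": 0}
  ]
}}

```text
time_s: 12.45
tcp_pos: [0.523, -0.1138, 0.0979]
eef_rot: [179.9, -0.5, -166.6]
contact_force: [-10.5, 3.2, -1.1]
gripper_width: 0.0002
gripper_force: 4.3
```

Emit:
{"fn": "send_rows", "kwargs": {
  "moves": [
    {"slide": [-0.007, -0.016, 0], "turn": 0, "gripper": 0},
    {"slide": [-0.013, -0.032, 0], "turn": 0, "gripper": 0},
    {"slide": [-0.019, -0.048, 0], "turn": 0, "gripper": 0},
    {"slide": [-0.025, -0.064, -0.001], "turn": 0, "gripper": 0},
    {"slide": [-0.03, -0.08, -0.002], "turn": 0, "gripper": 0}
  ]
}}

```text
time_s: 12.87
tcp_pos: [0.5301, -0.1244, 0.0982]
eef_rot: [179.9, -0.5, -166.6]
contact_force: [-11.7, 3.8, -0.2]
gripper_width: 0.0006
gripper_force: 4.5
```

Emit:
{"fn": "send_rows", "kwargs": {
  "moves": [
    {"slide": [-0.005, -0.016, 0], "turn": 0, "gripper": 0},
    {"slide": [-0.01, -0.032, 0], "turn": 0, "gripper": 0},
    {"slide": [-0.015, -0.048, 0], "turn": 0, "gripper": 0},
    {"slide": [-0.02, -0.064, -0.001], "turn": 0, "gripper": 0},
    {"slide": [-0.025, -0.08, -0.002], "turn": 0, "gripper": 0}
  ]
}}

```text
time_s: 13.28
tcp_pos: [0.5367, -0.1352, 0.0985]
eef_rot: [179.9, -0.5, -166.6]
contact_force: [-11.1, 2.5, 0.3]
gripper_width: 0.0004
gripper_force: 4.0
```

Emit:
{"fn": "send_rows", "kwargs": {
  "moves": [
    {"slide": [-0.006, -0.016, 0], "turn": 0, "gripper": 0},
    {"slide": [-0.012, -0.032, 0], "turn": 0, "gripper": 0},
    {"slide": [-0.017, -0.046, 0], "turn": 0, "gripper": 0},
    {"slide": [-0.021, -0.056, -0.001], "turn": 0, "gripper": 0},
    {"slide": [-0.024, -0.06, -0.002], "turn": 0, "gripper": 0}
  ]
}}

```text
time_s: 13.7
tcp_pos: [0.5424, -0.1432, 0.0988]
eef_rot: [179.9, -0.5, -166.6]
contact_force: [-10.1, 1.7, -0.6]
gripper_width: 0.0003
gripper_force: 3.9
```

Emit:
{"fn": "send_rows", "kwargs": {
  "moves": [
    {"slide": [-0.002, 0, 0], "turn": 0, "gripper": 0},
    {"slide": [-0.004, 0, 0], "turn": 0, "gripper": 0},
    {"slide": [-0.005, 0, 0], "turn": 0, "gripper": 0},
    {"slide": [-0.007, 0, 0], "turn": 0, "gripper": 0},
    {"slide": [-0.009, 0, 0], "turn": 0, "gripper": 0}
  ]
}}

```text
time_s: 14.12
tcp_pos: [0.5439, -0.1429, 0.099]
eef_rot: [179.9, -0.4, -166.6]
contact_force: [-10.1, 0.5, 1.2]
gripper_width: 0.0003
gripper_force: 4.0
```

Emit:
{"fn": "send_rows", "kwargs": {
  "moves": [
    {"slide": [-0.004, 0, 0], "turn": 0, "gripper": 0},
    {"slide": [-0.007, 0, 0], "turn": 0, "gripper": 0},
    {"slide": [-0.01, 0, 0], "turn": 0, "gripper": 0},
    {"slide": [-0.012, 0, 0], "turn": 0, "gripper": 0},
    {"slide": [-0.014, 0, 0], "turn": 0, "gripper": 0}
  ]
}}

```text
time_s: 14.53
tcp_pos: [0.546, -0.1424, 0.0992]
eef_rot: [179.9, -0.4, -166.6]
contact_force: [-9.8, 0.5, 2.2]
gripper_width: 0.0002
gripper_force: 4.1
```

Emit:
{"fn": "send_rows", "kwargs": {
  "moves": [
    {"slide": [-0.002, 0, 0], "turn": 0, "gripper": 0},
    {"slide": [-0.004, 0, 0], "turn": 0, "gripper": 0},
    {"slide": [-0.006, 0, 0], "turn": 0, "gripper": 0},
    {"slide": [-0.008, 0, 0], "turn": 0, "gripper": 0},
    {"slide": [-0.009, 0, 0], "turn": 0, "gripper": 0}
  ]
}}

```text
time_s: 14.95
tcp_pos: [0.5475, -0.1421, 0.0994]
eef_rot: [179.9, -0.4, -166.6]
contact_force: [-9.8, 0.2, 3.5]
gripper_width: 0.0005
gripper_force: 4.1
```

Emit:
{"fn": "send_rows", "kwargs": {
  "moves": [
    {"slide": [-0.004, 0, 0], "turn": 0, "gripper": 0},
    {"slide": [-0.007, 0, 0], "turn": 0, "gripper": 0},
    {"slide": [-0.009, 0, 0], "turn": 0, "gripper": 0},
    {"slide": [-0.011, 0, 0], "turn": 0, "gripper": 0},
    {"slide": [-0.013, 0, 0], "turn": 0, "gripper": 0}
  ]
}}

```text
time_s: 15.37
tcp_pos: [0.5496, -0.1418, 0.0996]
eef_rot: [179.9, -0.4, -166.5]
contact_force: [-10.4, -0.1, 2.3]
gripper_width: 0.0001
gripper_force: 4.5
```

Emit:
{"fn": "send_rows", "kwargs": {
  "moves": [
    {"slide": [0.25, 0, 0], "turn": 0, "gripper": 0},
    {"slide": [0.5, 0, 0], "turn": 0, "gripper": 0},
    {"slide": [0.7, 0, 0], "turn": 0, "gripper": 0},
    {"slide": [0.85, 0, 0], "turn": 0, "gripper": 0},
    {"slide": [0.85, 0, 0], "turn": 0, "gripper": 0}
  ]
}}

```text
time_s: 15.78
tcp_pos: [0.4251, -0.1718, 0.1006]
eef_rot: [180.0, -0.1, -166.6]
contact_force: [0.4, -0.2, -0.4]
gripper_width: 0.0007
gripper_force: 0.0
```

Run:
```python
from plant import get_state, optics
import cv2,numpy as np,rd
d=optics.capture('side')['img'];t=optics.capture('top')['img'];rd.rd()
cv2.imwrite('pics/end.png',np.hstack([cv2.resize(i,None,fx=3,fy=3) for i in(d[180:300,230:360],t[180:300,280:410])])[:,:,::-1])
```

```text
15.883 F 0.43 Fy -0.14 Fz -0.16 x -43.1 y -89.8 z 101.3
```

View pics/end.png

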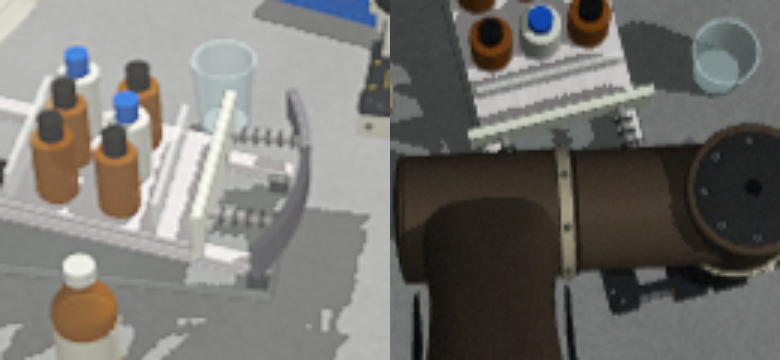

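The bumper has sprung out, the beaker is in its place, and the fingers are about 40 mm clear, so I'm handing the job in.

```bash
python3 -c "
from plant import order; print(order.close_job())"
```

```text
the job is handed in; nothing more can be done
None
```

I handed the job in at about 16 s: the bumper was pressed at its left end, stroked without a break to its right end, held there and released. The push I computed from the noisy wrist force ranged from about 8.65 to 10.5 N along the stroke and never passed 11 N at any reading. The sled travelled only about 30 mm by my estimate, and the arm ended clear of everything.

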